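Lock a circuit board into its jig and hold the clamp at four clicks

TASK

Swing the jig's orange-knobbed keeper bar shut over the circuit board until it snaps home in its catch. Then take the clamp lever by its red knob and advance it exactly four clicks from rest, never on to a fifth; the lever springs back if let go, so finish while still holding it steady at the fourth click, with the other things on the bench left where they are.

Things in the scene. Friction and masses are not known exactly. Their poses are not given: they have to be found in the camera images.
- jig: Fixed board-clamping jig: aluminium plate 200 (x) x 270 (y) x 12 mm with a green circuit board. Origin: centre of the underside, on the bench; z up; yaw within 0.3 rad. Nothing fixed on it is higher than 36 mm above the bench; the keeper bar and the lever arm lie 33 to 47 mm up and their knobs end 81 mm up.
- keeper_hinge (a point): Point on the vertical hinge axis of the keeper bar, at the height of the knob's middle (63 mm above the bench); in the jig frame at x +75, y +50 mm.
- keeper_knob (a point): Middle of the keeper bar's upright orange round knob: 14 mm diameter, 36 mm tall (45 to 81 mm above the bench), standing on the flat steel bar 105 mm from the hinge axis. Moves with the bar.
- keeper (a joint): Angle of the keeper bar, rad: 0 = fully shut, lying along the jig's -x from the hinge, over the board; grows as it opens, clockwise from above (towards the jig's +y). Starts at 0.75 to 1.35 and stays where it is left. The sprung catch resists with up to about 8 N at the knob between 0.065 and 0.03 rad, then snaps the bar home against a stop at 0 and keeps it there.
- lever_pivot (a point): Point on the vertical pivot axis of the clamp lever, at the height of the knob's middle (63 mm above the bench); in the jig frame at x +30, y -100 mm.
- handle: Arm and red knob of the clamp lever. Origin: middle of the upright red round knob (14 mm diameter, 36 mm tall, 45 to 81 mm above the bench), 100 mm from the pivot axis; +x points to the pivot, z up. No notch holds the lever: let go, it springs back to rest. The spring pulls the knob back with 5.5 to 8 N; the clicks add or take away about 3 N.
- lever (a joint): Lever angle, rad: 0 = at rest, arm along the jig's -x from the pivot; grows as advanced, counter-clockwise from above (knob first towards the jig's -y). A click each 0.22 rad (22 mm at the knob): the push peaks half-way between notches and drops as the pawl falls in the next. Notches at 0.22, 0.44, 0.66, 0.88 (fourth), 1.10, 1.32 (end stop).
- multimeter: Bystander, to be left alone: yellow multimeter, 150 x 75 x 34 mm; origin under its centre.
- screwdriver: Bystander, to be left alone: screwdriver with a red handle; origin under its centre.
- brush: Bystander, to be left alone: cleaning brush; origin under its centre.
- cleaner: Bystander, to be left alone: white cleaner bottle, 48 mm across, 130 mm tall; origin under its centre.
- spool: Bystander, to be left alone: solder spool, 56 mm across, 40 mm tall; origin under its centre.
- spare_board: Bystander, to be left alone: spare green circuit board, 90 x 60 mm; origin under its centre.
- heatsink: Bystander, to be left alone: finned aluminium heatsink, 30 x 30 x 13 mm, lying on the jig behind the board; origin under its centre.
- capacitor: Bystander, to be left alone: blue capacitor can, 18 mm across, 18 mm tall, standing on the jig's front left corner; origin under its centre.

How it is judged:
On the way, in this order (a step that is already met when the one before it is completed fails the run):
1. the keeper bar is shut home in its catch (value of joint keeper below 0.02 rad), for 0.2 s.
2. the clamp lever is held at the fourth click by the gripper (value of joint keeper below 0.02 rad and value of joint lever between 0.781 and 0.979 rad and contact force between the fingers and handle above 1.5 N), for 0.3 s.
At the end, for the whole second after the job is handed in: The keeper bar is in its catch (angle under 0.02 rad); the clamp lever is at the fourth click (0.781 to 0.979 rad), still (under 0.1 rad/s), and held there by the fingers, which press on its arm or knob with more than 1.5 N (all of step 2 and velocity of joint lever between -0.1 and 0.1 rad/s); the arm keeps its last pose, push and grip.
It fails at once if the lever went on towards or past the fifth click (over 1.0 rad) (value of joint lever above 1 rad).
It fails at once if the lever was advanced past its first click peak before the keeper bar was shut (value of joint lever above 0.13 rad and value of joint keeper above 0.05 rad).
It fails at once if one of the other things on the bench was moved by more than 30 mm (distance of any of multimeter, screwdriver, brush, cleaner, spool, spare_board, heatsink, capacitor from where it was at the start of the episode above 0.03 m).
It also fails if it takes over 67 s, if anything falls off the work surface, if the arm or the gripper's body presses on something with over 40 N, if the wrist force passes 120 N, or if a joint passes its speed limit or range.

ROBOT

A 7-joint arm with a two-finger parallel gripper is mounted at the origin on the work surface. World frame = base frame: x ahead of the robot, y to its left, z up, the work surface at z = 0. Lengths are in m, angles in rad, forces in N, time in s.
With the tool pointing down it reaches from about 0.425 to 0.925 m from the base axis. Payload 6.8 kg.
Tool frame: the origin (TCP) lies on the centre line of the jaws, within the pads' length; the fingertips stand 19 mm ahead of it and the grasp point (between the pads) is the TCP; z points along the fingers, y is the line along which they close (so a half turn about z gives the same grasp; the last joint's range is limited). The gripper opens to 85 mm and grips with 20 to 120 N. Pads are 22 mm wide; open, the fingers measure 114 mm over their backs; the gripper's body (76 mm by 85 mm) begins 54 mm behind the grasp point. The pads swing forward as they close: fully open they stand 13 mm farther back than shut.
Start: joints at [-1.324, 0.477, 0.022, 1.555, -0.011, 1.109, -0.083], TCP at [0.234, 0.633, 0.25] pointing down, gripper open.
Joint ranges: [-2.96, 2.96], [-0.34, 2.1], [-1.41, 1.46], [0.24, 2.44], [-1.37, 4.51], [0.17, 1.92], [-2.96, 2.96]. Speed limits (rad/s): [2.39, 2.39, 3.14, 3.14, 3.14, 3.14, 3.14].

INTERFACE

Orientations are given as a rotation vector (axis times angle).
In Python, from bench import r gives the robot as it stands. The module is installed in compiled form; this text tells all that it offers.
- The arm moves only by the tool arm_command, never from a script. Its argument "rows" is a list of rows, each an object of numbers: "fingers": the opening, from -1 (shut) to 1 (fully open); "x", "y", "z": the shift along the tool's x, y, z in m; "ax", "ay", "az": the turn, a rotation vector about the tool's x, y, z in degrees. In form: [{"fingers": .., "x": .., "y": .., "z": .., "ax": .., "ay": .., "az": ..}, ...]. A call has 1 to 10 rows; each row shifts and turns the commanded pose from where the row before left it, along the tool's axes as they then stand; what a row does not reach is not made up. A row lasts 1/12 s, in which the tool goes at most 41.7 mm and 7.16 degrees, less where a joint would pass 70% of its speed; a pose out of reach is approached as far as the arm can. A call is refused whole if a number of a shift passes 0.0417 or a number of a turn 7.16, either way. A call with a gripper value outside its range is refused whole. The fingers move at their own pace and stop on an object; "grip_force" is the grip in N (left out, the last holds). Time passes only in rows, so rows that do not move let the fingers close. It gives the time, the measured TCP pose, the force, the opening and the grip force at its end, in the units of the state.
- r.get_obs(): the state, without advancing time (a new reading comes with each control period).
- r.grab_frame(name): name is "scene" or "top" or "wrist"; returns a dict with "frame" (420x560x3 uint8, red, green, blue), "depth" (420x560 float32, m along the optical axis (not along the pixel's ray), 0 where there is no reading), "K" (3x3 intrinsics, pixels), "world_from_camera" (4x4, takes a point from camera to world coordinates). Camera axes: x right, y down, z forward; pixel columns grow to the right and rows downward; lengths in m; the calibration is good to about 2 mm. The wrist camera is an equidistant fisheye: a pixel r from the principal point sees the ray r / f radians off the axis. A picture is of the moment at which its call begins.
- r.hand_in(): hands the job in; it is judged then, once.
The state is a dict: "clock": time; "joints": joint angles; "qvel": joint speeds; "tau": joint torques, N m; "tcp_pos": TCP position; "orientation": TCP orientation; "contact_force": force on the tool from outside, world axes, zero at the start; "moment": the same for the moment, N m; "grip_width": finger opening in m; "gripper_force": force on a finger pad.
Only numpy, scipy, OpenCV 4.12 (cv2) and the standard library are available. Lean on these libraries where they do the work, as an engineer would, in place of code of your own. Each camera call takes 0.05 s, during which the arm holds its last target. There are 200 camera calls.

## Working session

There is one attempt and no reset: what is moved stays moved. The work goes in short steps, Python scripts to look and compute and a tool call to move; the robot and the scene stay as the last step left them, time stands still between calls to the robot, and variables do not carry over. Pictures are saved under pics/ and viewed, at most 10 in all, crops included, and the job is handed in when it is done.

Besides the shell and the picture viewer there is one more tool, called after "Emit:" by a JSON object that holds its "api" and its "payload". arm_command: Moves the arm, as the interface text tells. Its arguments: {"type":"object","properties":{"rows":{"type":"array"},"grip_force":{"type":"number"}},"required":["rows"]}

```bash
mkdir -p pics; cat > h.py <<'E'
import numpy as np, cv2
from bench import r
def pts(f):
    d=f['depth'];K=f['K'];v,u=np.mgrid[:d.shape[0],:d.shape[1]]
    P=np.stack([(u-K[0,2])/K[0,0]*d,(v-K[1,2])/K[1,1]*d,d],-1)
    T=f['world_from_camera'];return P@T[:3,:3].T+T[:3,3]
def save(n,f): cv2.imwrite('pics/'+n,f['frame'][:,:,::-1])
E
python3 - <<'E'
from h import *
o=r.get_obs();print(o)
for n in ['top','scene']:
    f=r.grab_frame(n);save(n+'1.png',f);np.savez(n+'.npz',**f);print(f['world_from_camera'].round(3),f['K'])
    P=pts(f);hsv=cv2.cvtColor(f['frame'],cv2.COLOR_RGB2HSV);H,S,V=cv2.split(hsv)
    for c,m in dict(orange=(H>8)&(H<20)&(S>150)&(V>120),red=((H<6)|(H>174))&(S>150)&(V>90)).items():
        k,l,s,_=cv2.connectedComponentsWithStats(m.astype('uint8'))
        for i in range(1,k):
            if s[i,4]>15:
                q=P[l==i];q=q[np.isfinite(q).all(1)];print(n,c,s[i],np.median(q,0).round(3),q.max(0).round(3),q[q[:,2]>q[:,2].max()-.006].mean(0).round(4))
E
```

```text
{'clock': 0.0, 'joints': array([-1.32407654,  0.47780037,  0.02238122,  1.55645662, -0.01151623,
        1.10929364, -0.08313006]), 'qvel': array([ 5.54361322e-04, -1.01254252e-03, -7.35576066e-04, -3.90893526e-04,
        4.82916891e-04, -4.33522439e-04,  3.15040467e-05]), 'tau': array([ 6.01403517e-04, -5.96453762e+01,  1.60857640e+00, -2.81193280e+01,
        1.25494946e-02,  9.35210672e-03,  1.87404157e-05]), 'tcp_pos': array([0.23434693, 0.63241862, 0.24932412]), 'orientation': array([-5.54479251e-01, -3.09208614e+00,  2.85878750e-03]), 'contact_force': array([ 0.13628831, -0.14778274, -0.42436917]), 'moment': array([ 0.00264078, -0.02120447,  0.00717692]), 'gripper_force': 0.0, 'grip_width': 0.08533462172991114}
[[-4.000e-03 -9.840e-01  1.760e-01  2.950e-01]
 [-1.000e+00 -1.000e-03 -2.700e-02  3.300e-02]
 [ 2.600e-02 -1.760e-01 -9.840e-01  1.344e+00]
 [ 0.000e+00  0.000e+00  0.000e+00  1.000e+00]] [[449.71010869   0.         272.54832656]
 [  0.         449.71010869 206.92150117]
 [  0.           0.           1.        ]]
top orange [191 196   4   5  17] [0.546 0.227 0.081] [0.
[... 485 characters left out ...]
0.341]
 [ 0.009 -0.744 -0.668  0.705]
 [ 0.     0.     0.     1.   ]] [[403.4434896    0.         279.19950193]
 [  0.         403.4434896  210.16699986]
 [  0.           0.           1.        ]]
scene red [419   7  33  13 194] [-0.338  1.459  0.092] [0.268 1.773 0.353] [0.2562 0.6602 0.3514]
scene red [297 138  22  17 134] [0.276 0.278 0.022] [0.324 0.291 0.027] [0.2745 0.2804 0.0231]
scene red [240 198   6   4  20] [ 0.469 -0.041  0.08 ] [ 0.477 -0.035  0.082] [ 0.4693 -0.0403  0.08  ]
scene red [ 460  212   90   59 1527] [0.854 0.443 0.004] [1.144 0.559 0.705] [ 1.1439 -0.341   0.7055]
scene red [155 298  14  11 115] [ 0.698 -0.305  0.129] [ 0.708 -0.295  0.131] [ 0.6972 -0.305   0.1292]
```

View pics/top1.png

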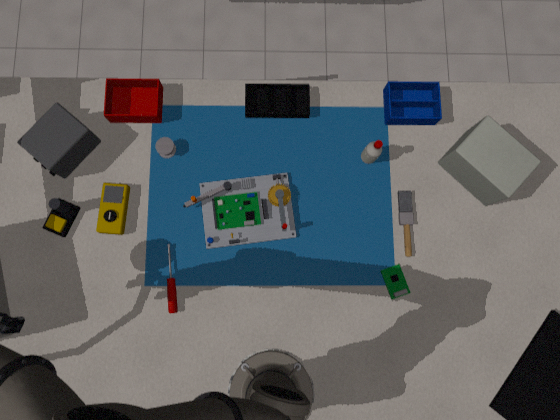

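View pics/scene1.png

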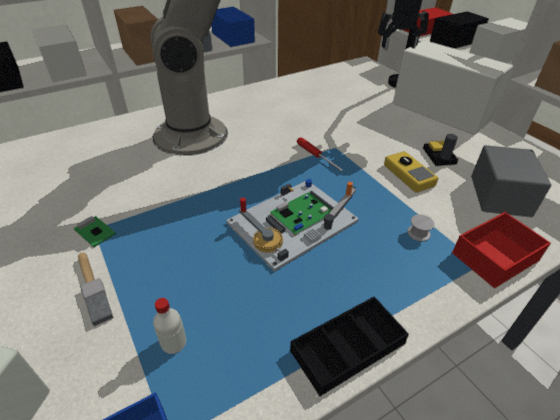

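The top view shows the orange knob at about (193,199), the keeper hinge near (228,187), the red knob at (284,226) and the lever pivot near (280,195). The scene view agrees. Next I'll measure the jig pose from the plate.

```bash
python3 - <<'E'
from h import *
f=dict(np.load('top.npz'));P=pts(f)
z=P[...,2];m=((z>.007)&(z<.036)&(f['depth']>0)).astype('uint8')
roi=np.zeros_like(m);roi[165:258,190:305]=1;m*=roi
m=cv2.morphologyEx(m,cv2.MORPH_CLOSE,np.ones((7,7)));m=cv2.morphologyEx(m,cv2.MORPH_OPEN,np.ones((15,15)))
q=P[(m>0)];c=f['world_from_camera'][:3,3]
K=f['K'];T=f['world_from_camera'];v,u=np.nonzero(m)
R=np.stack([(u-K[0,2])/K[0,0],(v-K[1,2])/K[1,1],np.ones_like(u)],-1)@T[:3,:3].T
X=T[:3,3]+R*((.012-T[2,3])/R[:,2])[:,None]
rc=cv2.minAreaRect(X[:,:2].astype('float32')*1000);print(rc)
cen=np.array(rc[0])/1000;a=rc[2]
for yaw in [np.deg2rad(a),np.deg2rad(a-90)]:
  J=lambda x,y:cen+np.array([[np.cos(yaw),-np.sin(yaw)],[np.sin(yaw),np.cos(yaw)]])@[x,y]
  H=J(.075,.05);L=J(.03,-.1);print(yaw,'hinge',H,'pivot',L,'rest knob',J(-.07,-.1),'|K-H|',np.linalg.norm(H-[.547,.2265]),'|L-R|',np.linalg.norm(L-[.4685,-.037]))
  d=np.array([.547,.2265])-H;print('theta',np.pi+yaw-np.arctan2(d[1],d[0]))
E
```

```text
((526.3345336914062, 74.59838104248047), (221.28672790527344, 278.36065673828125), 5.7240447998046875)
0.09990342828825147 hinge [0.5959737  0.13182937] pivot [ 0.56615868 -0.02191088] rest knob [ 0.4666573  -0.03188461] |K-H| 0.10658776475719116 |L-R| 0.09881750567219075
theta 1.1933032437657536
-1.4708928985066452 hinge [0.58356552 0.00495921] pivot [0.42982527 0.03477423] rest knob [0.41985154 0.13427561] |K-H| 0.22453809949897294 |L-R| 0.08153082357200031
theta -0.06367281533556302
```

Emit:
{"api": "arm_command", "payload": {"rows": [{"fingers":0,"x":-0.0334,"y":-0.0209},{"fingers":0,"x":-0.0334,"y":-0.0209},{"fingers":0,"x":-0.0334,"y":-0.0209},{"fingers":0,"x":-0.0334,"y":-0.0209},{"fingers":0,"x":-0.0334,"y":-0.0209},{"fingers":0,"x":-0.0334,"y":-0.0209},{"fingers":0,"x":-0.0334,"y":-0.0209},{"fingers":0,"x":-0.0334,"y":-0.0209},{"fingers":0,"x":-0.0334,"y":-0.0209},{"fingers":0,"x":-0.0334,"y":-0.0209}], "grip_force": 40}}

```text
validation failed for argument at $.ro...
```

Emit:
{"api": "arm_command", "payload": {"rows": [{"fingers":0,"x":-0.0334,"y":-0.0209},{"fingers":0,"x":-0.0334,"y":-0.0209},{"fingers":0,"x":-0.0334,"y":-0.0209},{"fingers":0,"az":6},{"fingers":0,"az":6},{"fingers":0,"az":6},{"fingers":0,"az":6},{"fingers":0,"az":6},{"fingers":0,"az":6},{"fingers":0,"az":6}]}}

```text
validation failed for argument at $.ro...
```

Emit:
{"api": "arm_command", "payload": {"rows": [{"fingers":0},{"fingers":0}]}}

```text
validation failed for argument at $.ro...
```

```bash
cat >> h.py <<'E'
from scipy.spatial.transform import Rotation as Ro
def ray(f,u,v):
    K=f['K'];x=(u-K[0,2]);y=(v-K[1,2]);rr=np.hypot(x,y);t=rr/K[0,0]
    d=np.array([np.sin(t)*x/max(rr,1e-9),np.sin(t)*y/max(rr,1e-9),np.cos(t)])
    T=f['world_from_camera'];return T[:3,3],T[:3,:3]@d
def onz(f,u,v,z):
    o,d=ray(f,u,v);return o+d*(z-o[2])/d[2]
def tool(o=None):
    o=o or r.get_obs();return o['tcp_pos'],Ro.from_rotvec(o['orientation']).as_matrix()
def blobs(f,c,mn=40):
    H,S,V=cv2.split(cv2.cvtColor(f['frame'],cv2.COLOR_RGB2HSV))
    m=((H>8)&(H<20)&(S>150)&(V>90)) if c=='orange' else (((H<6)|(H>174))&(S>140)&(V>60))
    k,l,s,ce=cv2.connectedComponentsWithStats(m.astype('uint8'))
    return [(s[i],ce[i]) for i in range(1,k) if s[i,4]>=mn]
E
python3 - <<'E'
from h import *
o=r.get_obs();p,R=tool(o);print(o['clock'],p,R[:,1],o['joints'],o['grip_width'])
f=r.grab_frame('wrist');save('w1.png',f);np.savez('w1.npz',**f);print(f['K'],f['world_from_camera'].round(3))
for c in ['orange','red']:
  for s,ce in blobs(f,c): print(c,s,ce.round(),onz(f,*ce,.081).round(4),onz(f,*ce,.063).round(4))
E
```

```text
0.1 [0.2343367  0.63250634 0.24944528] [ 0.34734602  0.93773571 -0.00157451] [-1.32409684  0.4777037   0.02234485  1.55632149 -0.01150319  1.10927408
 -0.08305727] 0.08521831552890294
[[325.1922621    0.         277.35648138]
 [  0.         325.1922621  209.60556526]
 [  0.           0.           1.        ]] [[ 0.347  0.893  0.287  0.161]
 [ 0.938 -0.33  -0.107  0.66 ]
 [-0.001  0.306 -0.952  0.372]
 [ 0.     0.     0.     1.   ]]
red [ 49 255  42  59 710] [ 68. 281.] [0.2453 0.3548 0.081 ] [0.2505 0.3359 0.063 ]
```

View pics/w1.png

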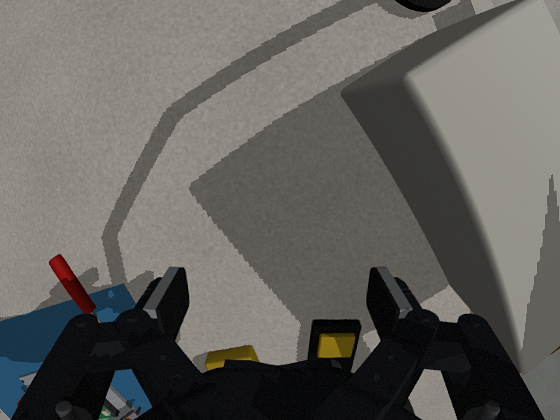

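The wrist view still shows the start place, with the fingers at the bottom and the screwdriver at (68,281). The moves were refused, so I'll retry with every field in each row.

Emit:
{"api": "arm_command", "payload": {"rows": [{"fingers":0,"x":-0.0334,"y":-0.0209,"z":0,"ax":0,"ay":0,"az":0},{"fingers":0,"x":-0.0334,"y":-0.0209,"z":0,"ax":0,"ay":0,"az":0},{"fingers":0,"x":-0.0334,"y":-0.0209,"z":0,"ax":0,"ay":0,"az":0}], "grip_force": 40}}

```text
clock: 0.4
tcp_pos: [0.3068, 0.5383, 0.2497]
orientation: [-0.551, -3.093, 0.001]
contact_force: [1.4, 0.5, 0.6]
grip_width: 0.052
gripper_force: 0.0
```

Emit:
{"api": "arm_command", "payload": {"rows": [{"fingers":0,"x":-0.0334,"y":-0.0209,"z":0,"ax":0,"ay":0,"az":0},{"fingers":0,"x":-0.0334,"y":-0.0209,"z":0,"ax":0,"ay":0,"az":0},{"fingers":0,"x":-0.0334,"y":-0.0209,"z":0,"ax":0,"ay":0,"az":0},{"fingers":0,"x":-0.0334,"y":-0.0209,"z":0,"ax":0,"ay":0,"az":0},{"fingers":0,"x":-0.0334,"y":-0.0209,"z":0,"ax":0,"ay":0,"az":0},{"fingers":0,"x":-0.0334,"y":-0.0209,"z":0,"ax":0,"ay":0,"az":0},{"fingers":0,"x":-0.0334,"y":-0.0209,"z":0,"ax":0,"ay":0,"az":0},{"fingers":0,"x":-0.0334,"y":-0.0209,"z":0,"ax":0,"ay":0,"az":0},{"fingers":0,"x":-0.0334,"y":-0.0209,"z":0,"ax":0,"ay":0,"az":0},{"fingers":0,"x":-0.0334,"y":-0.0209,"z":0,"ax":0,"ay":0,"az":0}]}}

```text
clock: 1.23
tcp_pos: [0.5479, 0.2256, 0.2502]
orientation: [-0.554, -3.092, 0.0]
contact_force: [0.1, 0.6, 0.6]
grip_width: 0.0428
gripper_force: 0.0
```

Emit:
{"api": "arm_command", "payload": {"rows": [{"fingers":0,"x":0,"y":0,"z":0,"ax":0,"ay":0,"az":6},{"fingers":0,"x":0,"y":0,"z":0,"ax":0,"ay":0,"az":6},{"fingers":0,"x":0,"y":0,"z":0,"ax":0,"ay":0,"az":6},{"fingers":0,"x":0,"y":0,"z":0,"ax":0,"ay":0,"az":6},{"fingers":0,"x":0,"y":0,"z":0,"ax":0,"ay":0,"az":6},{"fingers":0,"x":0,"y":0,"z":0,"ax":0,"ay":0,"az":6},{"fingers":0,"x":0,"y":0,"z":0,"ax":0,"ay":0,"az":6},{"fingers":0,"x":0,"y":0,"z":0,"ax":0,"ay":0,"az":0},{"fingers":0,"x":0,"y":0,"z":0,"ax":0,"ay":0,"az":0}]}}

```text
clock: 1.98
tcp_pos: [0.5471, 0.2274, 0.2501]
orientation: [-1.621, -2.691, 0.001]
contact_force: [-0.0, -0.4, -0.4]
grip_width: 0.043
gripper_force: 0.0
```

```bash
python3 - <<'E'
from h import *
o=r.get_obs();p,R=tool(o);print(o['clock'],p,R[:,0],R[:,1],o['joints'],o['grip_width'])
f=r.grab_frame('wrist');save('w2.png',f);np.savez('w2.npz',**f);print(f['world_from_camera'].round(3))
for c in ['orange','red']:
  for s,ce in blobs(f,c): print(c,s,ce.round(),onz(f,*ce,.081).round(4),onz(f,*ce,.063).round(4))
E
```

```text
1.9833 [0.54705447 0.2274038  0.25009093] [-4.67314104e-01  8.84091343e-01 -1.57642061e-04] [ 8.84091293e-01  4.67313995e-01 -4.65122140e-04] [-0.76230288  0.35104227  0.33686879  1.77784695 -0.13234563  1.03529567
  0.10954371] 0.04295304825794469
[[ 0.884  0.445  0.143  0.511]
 [ 0.468 -0.842 -0.271  0.297]
 [-0.     0.306 -0.952  0.373]
 [ 0.     0.     0.     1.   ]]
orange [268 182  15  22 258] [275. 192.] [0.5447 0.2278 0.081 ] [0.5468 0.2235 0.063 ]
red [  65   22   70   33 1254] [98. 37.] [0.3168 0.2883 0.081 ] [0.3049 0.2878 0.063 ]
red [ 481   99   79  146 6990] [531. 171.] [0.7892 0.3909 0.081 ] [0.8064 0.3967 0.063 ]
```

View pics/w2.png

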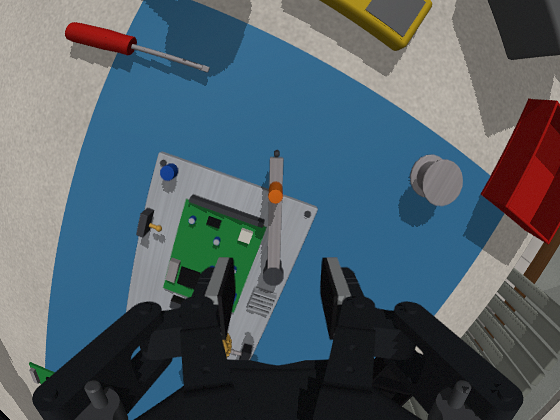

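The wrist view shows the orange knob at (275,192), the hinge pin at (272,272), and plate corners at (160,152) and (317,207).

```bash
python3 - <<'E'
from h import *
f=dict(np.load('w2.npz'))
a=onz(f,160,152,.012);b=onz(f,317,207,.012);d=b-a;yaw=np.arctan2(d[1],d[0]);print(a,b,np.linalg.norm(d),yaw)
ex=np.array([np.cos(yaw),np.sin(yaw)]);ey=np.array([-ex[1],ex[0]])
c=(a+b)[:2]/2-.135*ey
H=c+.075*ex+.05*ey;L=c+.03*ex-.1*ey;K=np.array([.546,.2253])
print('c',c,'H',H,onz(f,272,271,.05),'piv',L,'rest',L-.1*ex,'|KH|',np.linalg.norm(K-H))
for yy in [yaw,.1]:
  e=K-H;print('theta',np.pi+yy-np.arctan2(e[1],e[0]))
p,R=tool();print('to knob in tool',R.T@(np.r_[K,.072]-p))
E
```

```text
[0.41112888 0.19275284 0.012     ] [0.6041457  0.21888209 0.012     ] 0.19477738776987638 0.1345549756177919
c [0.52574745 0.07203772] H [0.59336207 0.13164697] [0.58759038 0.13825028 0.05      ] piv [ 0.56889121 -0.02303392] rest [ 0.4697951  -0.03644885] |KH| 0.10494786894617654
theta 1.237139395305718
theta 1.202584419687926
to knob in tool [-0.00132499 -0.00189383  0.17812975]
```

Emit:
{"api": "arm_command", "payload": {"rows": [{"fingers":0,"x":-0.0013,"y":-0.0019,"z":0.03,"ax":0,"ay":0,"az":0},{"fingers":0,"x":0,"y":0,"z":0.03,"ax":0,"ay":0,"az":0},{"fingers":0,"x":0,"y":0,"z":0.03,"ax":0,"ay":0,"az":0},{"fingers":0,"x":0,"y":0,"z":0.03,"ax":0,"ay":0,"az":0},{"fingers":0,"x":0,"y":0,"z":0.03,"ax":0,"ay":0,"az":0},{"fingers":0,"x":0,"y":0,"z":0.018,"ax":0,"ay":0,"az":0},{"fingers":0,"x":0,"y":0,"z":0.01,"ax":0,"ay":0,"az":0},{"fingers":0,"x":0,"y":0,"z":0,"ax":0,"ay":0,"az":0}]}}

```text
clock: 2.7
tcp_pos: [0.5448, 0.2248, 0.0702]
orientation: [-1.622, -2.688, 0.005]
contact_force: [-0.3, 0.4, 0.3]
grip_width: 0.0425
gripper_force: 0.0
```

Emit:
{"api": "arm_command", "payload": {"rows": [{"fingers":-1,"x":0,"y":0,"z":0,"ax":0,"ay":0,"az":0},{"fingers":-1,"x":0,"y":0,"z":0,"ax":0,"ay":0,"az":0},{"fingers":-1,"x":0,"y":0,"z":0,"ax":0,"ay":0,"az":0},{"fingers":-1,"x":0,"y":0,"z":0,"ax":0,"ay":0,"az":0},{"fingers":-1,"x":0,"y":0,"z":0,"ax":0,"ay":0,"az":0},{"fingers":-1,"x":0,"y":0,"z":0,"ax":0,"ay":0,"az":0}]}}

```text
clock: 3.2
tcp_pos: [0.5473, 0.2258, 0.0738]
orientation: [1.625, 2.687, 0.004]
contact_force: [-0.3, 0.3, 6.1]
grip_width: 0.0126
gripper_force: 39.4
```

Emit:
{"api": "arm_command", "payload": {"rows": [{"fingers":-1,"x":0,"y":-0.0093,"z":-0.002,"ax":0,"ay":0,"az":-5.06},{"fingers":-1,"x":0,"y":-0.0093,"z":0,"ax":0,"ay":0,"az":-5.06},{"fingers":-1,"x":0,"y":-0.0093,"z":0,"ax":0,"ay":0,"az":-5.06},{"fingers":-1,"x":0,"y":-0.0093,"z":0,"ax":0,"ay":0,"az":-5.06},{"fingers":-1,"x":0,"y":-0.0093,"z":0,"ax":0,"ay":0,"az":-5.06},{"fingers":-1,"x":0,"y":-0.0093,"z":0,"ax":0,"ay":0,"az":-5.06},{"fingers":-1,"x":0,"y":-0.0093,"z":0,"ax":0,"ay":0,"az":-5.06},{"fingers":-1,"x":0,"y":-0.0093,"z":0,"ax":0,"ay":0,"az":-5.06},{"fingers":-1,"x":0,"y":-0.0093,"z":0,"ax":0,"ay":0,"az":-5.06},{"fingers":-1,"x":0,"y":0,"z":0,"ax":0,"ay":0,"az":0}]}}

```text
clock: 4.03
tcp_pos: [0.4916, 0.1625, 0.0742]
orientation: [0.457, 3.107, -0.001]
contact_force: [3.4, -0.8, -7.8]
grip_width: 0.0126
gripper_force: 39.7
```

```bash
cat >> h.py <<'E'
yaw=.1345;H=np.array([.5934,.1316]);L=np.array([.5689,-.0230])
def ang():
    o=r.get_obs();p,R=tool(o);e=p[:2]-H;g=p[:2]-L
    w=lambda a:(a+np.pi)%(2*np.pi)-np.pi
    print('t',o['clock'],'keeper',w(np.pi+yaw-np.arctan2(e[1],e[0])),np.linalg.norm(e),'lever',w(np.arctan2(g[1],g[0])-np.pi-yaw),np.linalg.norm(g),'tool y deg',np.degrees(np.arctan2(R[1,1],R[0,1])),'F',o['contact_force'].round(1),'F tool',(R.T@o['contact_force']).round(1),'z',p[2],o['grip_width'],'q',o['joints'].round(2))
E
python3 -c "from h import *;ang()"
```

```text
t 4.0333 keeper 0.4290635482477074 0.1064195059562761 lever -1.3102942594306306 0.20097161218114645 tool y deg 73.26227825570248 F [ 3.4 -0.8 -7.8] F tool [-3.5  0.3  7.8] z 0.0741752092151889 0.012577713053119539 q [-0.49  0.47  0.06  2.07 -0.04  0.6   0.88]
```

Emit:
{"api": "arm_command", "payload": {"rows": [{"fingers":-1,"x":0,"y":-0.009,"z":0.001,"ax":0,"ay":0,"az":-5},{"fingers":-1,"x":0,"y":-0.009,"z":0,"ax":0,"ay":0,"az":-5},{"fingers":-1,"x":0,"y":-0.009,"z":0,"ax":0,"ay":0,"az":-5},{"fingers":-1,"x":0,"y":-0.009,"z":0,"ax":0,"ay":0,"az":-5},{"fingers":-1,"x":0,"y":-0.006,"z":0,"ax":0,"ay":0,"az":-3},{"fingers":-1,"x":0,"y":-0.004,"z":0,"ax":0,"ay":0,"az":0},{"fingers":-1,"x":0,"y":-0.002,"z":0,"ax":0,"ay":0,"az":0},{"fingers":-1,"x":0,"y":0,"z":0,"ax":0,"ay":0,"az":0},{"fingers":-1,"x":0,"y":0,"z":0,"ax":0,"ay":0,"az":0}]}}

```text
clock: 4.78
tcp_pos: [0.4867, 0.1214, 0.0739]
orientation: [-0.169, 3.136, 0.006]
contact_force: [-1.7, 7.1, 1.3]
grip_width: 0.012
gripper_force: 40.8
```

```bash
python3 -c "from h import *;ang()"
```

```text
t 4.7833 keeper 0.0390293477370065 0.10718002211547115 lever -1.1877840094922867 0.16613838458129615 tool y deg 96.18397078644763 F [-1.7  7.1  1.3] F tool [ 0.9  7.2 -1.3] z 0.0738947315560393 0.012001142519776173 q [-0.33  0.45 -0.05  2.1   0.03  0.59  1.28]
```

Emit:
{"api": "arm_command", "payload": {"rows": [{"fingers":-1,"x":0,"y":-0.002,"z":0,"ax":0,"ay":0,"az":0},{"fingers":-1,"x":0,"y":-0.002,"z":0,"ax":0,"ay":0,"az":0},{"fingers":-1,"x":0,"y":0,"z":0,"ax":0,"ay":0,"az":0},{"fingers":-1,"x":0,"y":0,"z":0,"ax":0,"ay":0,"az":0}]}}

```text
clock: 5.12
tcp_pos: [0.4872, 0.117, 0.0739]
orientation: [-0.171, 3.136, 0.004]
contact_force: [-1.7, 5.3, 0.4]
grip_width: 0.0124
gripper_force: 40.9
```

```bash
python3 -c "from h import *;ang()"
```

```text
t 5.1167 keeper -0.001974535006006306 0.10723860964608989 lever -1.176854499756542 0.1621249026380311 tool y deg 96.25212144352143 F [-1.7  5.3  0.4] F tool [ 1.1  5.5 -0.4] z 0.0738987937863025 0.012432272223243751 q [-0.32  0.45 -0.05  2.1   0.03  0.59  1.29]
```

Emit:
{"api": "arm_command", "payload": {"rows": [{"fingers":-1,"x":0,"y":-0.002,"z":0,"ax":0,"ay":0,"az":0},{"fingers":-1,"x":0,"y":-0.001,"z":0,"ax":0,"ay":0,"az":0},{"fingers":-1,"x":0,"y":0,"z":0,"ax":0,"ay":0,"az":0},{"fingers":-1,"x":0,"y":0,"z":0,"ax":0,"ay":0,"az":0}]}}

```text
clock: 5.45
tcp_pos: [0.4869, 0.1155, 0.0739]
orientation: [-0.171, 3.137, 0.007]
contact_force: [-4.1, 10.5, 2.7]
grip_width: 0.0123
gripper_force: 41.1
```

```bash
python3 -c "from h import *;ang()"
```

```text
t 5.45 keeper -0.015286887695694418 0.10767632207340433 lever -1.170994483406993 0.16096655687865147 tool y deg 96.24465237443427 F [-4.1 10.5  2.7] F tool [ 2.9 10.9 -2.6] z 0.0738793560567783 0.012261986039000718 q [-0.31  0.45 -0.05  2.1   0.03  0.59  1.29]
```

Emit:
{"api": "arm_command", "payload": {"rows": [{"fingers":-1,"x":0,"y":-0.002,"z":0,"ax":0,"ay":0,"az":0},{"fingers":-1,"x":0,"y":-0.002,"z":0,"ax":0,"ay":0,"az":0},{"fingers":-1,"x":0,"y":0,"z":0,"ax":0,"ay":0,"az":0},{"fingers":-1,"x":0,"y":0,"z":0,"ax":0,"ay":0,"az":0}]}}

```text
clock: 5.78
tcp_pos: [0.487, 0.1153, 0.0739]
orientation: [-0.176, 3.136, 0.013]
contact_force: [-5.8, 20.2, 0.9]
grip_width: 0.0126
gripper_force: 41.2
```

```bash
python3 -c "from h import *;ang()"
```

```text
t 5.7833 keeper -0.01766096068467249 0.10767285027038331 lever -1.1704196804473224 0.16072820980260522 tool y deg 96.42809450099394 F [-5.8 20.2  0.9] F tool [ 3.5 20.8 -0.8] z 0.07390654604451197 0.012633945983348445 q [-0.31  0.45 -0.06  2.1   0.03  0.59  1.3 ]
```

Emit:
{"api": "arm_command", "payload": {"rows": [{"fingers":-1,"x":0,"y":0.004,"z":0,"ax":0,"ay":0,"az":0},{"fingers":-1,"x":0,"y":0.002,"z":0,"ax":0,"ay":0,"az":0},{"fingers":0,"x":0,"y":0,"z":0,"ax":0,"ay":0,"az":0},{"fingers":0,"x":0,"y":0,"z":0,"ax":0,"ay":0,"az":0},{"fingers":0,"x":0,"y":0,"z":0,"ax":0,"ay":0,"az":0},{"fingers":0,"x":0,"y":0,"z":-0.02,"ax":0,"ay":0,"az":0},{"fingers":0,"x":0,"y":0,"z":-0.03,"ax":0,"ay":0,"az":0},{"fingers":0,"x":0,"y":0,"z":-0.03,"ax":0,"ay":0,"az":0},{"fingers":0,"x":0,"y":0,"z":-0.02,"ax":0,"ay":0,"az":0}]}}

```text
clock: 6.53
tcp_pos: [0.4882, 0.1116, 0.1756]
orientation: [-0.166, 3.135, 0.0]
contact_force: [0.0, 0.3, 1.1]
grip_width: 0.0429
gripper_force: 0.0
```

Emit:
{"api": "arm_command", "payload": {"rows": [{"fingers":0,"x":0.007,"y":-0.03,"z":0,"ax":0,"ay":0,"az":0},{"fingers":0,"x":0.007,"y":-0.03,"z":0,"ax":0,"ay":0,"az":0},{"fingers":0,"x":0.007,"y":-0.03,"z":0,"ax":0,"ay":0,"az":0},{"fingers":0,"x":0.007,"y":-0.03,"z":0,"ax":0,"ay":0,"az":0},{"fingers":0,"x":0.007,"y":-0.03,"z":0,"ax":0,"ay":0,"az":0},{"fingers":0,"x":0,"y":0,"z":0,"ax":0,"ay":0,"az":0},{"fingers":0,"x":0,"y":0,"z":0,"ax":0,"ay":0,"az":0}]}}

```text
clock: 7.12
tcp_pos: [0.4682, -0.0432, 0.1733]
orientation: [0.16, -3.137, 0.001]
contact_force: [0.5, 0.1, -0.1]
grip_width: 0.0428
gripper_force: 0.0
```

```bash
python3 - <<'E'
from h import *
ang();p,R=tool();print(p)
f=r.grab_frame('wrist');save('w3.png',f);np.savez('w3.npz',**f)
for c in ['orange','red']:
  for s,ce in blobs(f,c): print(c,s,ce.round(),onz(f,*ce,.081).round(4),onz(f,*ce,.066).round(4),'tool',(R.T@(onz(f,*ce,.068)-p)).round(4))
E
```

```text
t 7.1167 keeper -0.8146927671534652 0.21497890283990587 lever 0.06316321251041668 0.10269027991289176 tool y deg 95.84550474828102 F [ 0.5  0.1 -0.1] F tool [-0.6  0.   0.1] z 0.17328908445759642 0.04276896368787058 q [-0.06  0.24  0.03  2.11 -0.01  0.79  1.64]
[ 0.46820929 -0.04316617  0.17328908]
orange [441 239  29  29 364] [457. 253.] [0.4811 0.1064 0.081 ] [0.4874 0.1174 0.066 ] tool [-0.0345  0.1565  0.1052]
orange [262 281  12  19  46] [267. 292.] [ 0.5263 -0.0452  0.081 ] [ 0.5357 -0.0448  0.066 ] tool [-0.0658 -0.0084  0.1053]
red [276 200  19  31 486] [284. 216.] [ 0.463  -0.0385  0.081 ] [ 0.4681 -0.0377  0.066 ] tool [0.0002 0.0055 0.1053]
red [ 20 385  16  21 209] [ 28. 394.] [ 0.7663 -0.3656  0.081 ] [ 0.7925 -0.3876  0.066 ] tool [-0.2844 -0.3723  0.1055]
red [512 390  39  30 714] [532. 407.] [0.7346 0.3759 0.081 ] [0.7586 0.4056 0.066 ] tool [-0.331   0.4133  0.1049]
```

View pics/w3.png

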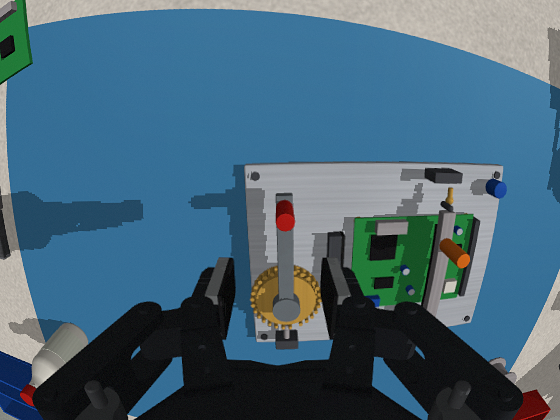

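The view shows the keeper bar lying in its catch near (450,195), with its orange knob at (457,253). The red knob is at (284,216), about 5 mm off in tool y.

Emit:
{"api": "arm_command", "payload": {"rows": [{"fingers":0,"x":0,"y":0.0055,"z":0.02,"ax":0,"ay":0,"az":0},{"fingers":0,"x":0,"y":0,"z":0.03,"ax":0,"ay":0,"az":0},{"fingers":0,"x":0,"y":0,"z":0.03,"ax":0,"ay":0,"az":0},{"fingers":0,"x":0,"y":0,"z":0.018,"ax":0,"ay":0,"az":0},{"fingers":0,"x":0,"y":0,"z":0,"ax":0,"ay":0,"az":0},{"fingers":-1,"x":0,"y":0,"z":0,"ax":0,"ay":0,"az":0},{"fingers":-1,"x":0,"y":0,"z":0,"ax":0,"ay":0,"az":0},{"fingers":-1,"x":0,"y":0,"z":0,"ax":0,"ay":0,"az":0},{"fingers":-1,"x":0,"y":0,"z":0,"ax":0,"ay":0,"az":0},{"fingers":-1,"x":0,"y":0,"z":0,"ax":0,"ay":0,"az":0}], "grip_force": 60}}

```text
clock: 8.0
tcp_pos: [0.4692, -0.0375, 0.0767]
orientation: [-0.166, 3.134, -0.004]
contact_force: [1.3, -9.0, -4.7]
grip_width: 0.0118
gripper_force: 58.4
```

```bash
python3 -c "from h import *;ang()"
```

```text
t 8.0 keeper -0.802993659386189 0.2097995340040987 lever 0.010122719830169657 0.10071290883021553 tool y deg 96.07572599671825 F [ 1.3 -9.  -4.7] F tool [-0.4 -9.1  4.7] z 0.07667345368431108 0.011781275901187811 q [-0.07  0.41  0.02  2.18 -0.01  0.56  1.63]
```

Emit:
{"api": "arm_command", "payload": {"rows": [{"fingers":-1,"x":-0.0006,"y":-0.0088,"z":0.001,"ax":0,"ay":0,"az":-5.04},{"fingers":-1,"x":-0.0006,"y":-0.0088,"z":0,"ax":0,"ay":0,"az":-5.04},{"fingers":-1,"x":-0.0006,"y":-0.0088,"z":0,"ax":0,"ay":0,"az":-5.04},{"fingers":-1,"x":-0.0006,"y":-0.0088,"z":0,"ax":0,"ay":0,"az":-5.04},{"fingers":-1,"x":-0.0006,"y":-0.0088,"z":0,"ax":0,"ay":0,"az":-5.04},{"fingers":-1,"x":-0.0006,"y":-0.0088,"z":0,"ax":0,"ay":0,"az":-5.04},{"fingers":-1,"x":-0.0006,"y":-0.0088,"z":0,"ax":0,"ay":0,"az":-5.04},{"fingers":-1,"x":0,"y":0,"z":0,"ax":0,"ay":0,"az":0},{"fingers":-1,"x":0,"y":0,"z":0,"ax":0,"ay":0,"az":0}]}}

```text
clock: 8.75
tcp_pos: [0.4939, -0.0912, 0.0763]
orientation: [1.11, -2.939, 0.002]
contact_force: [-6.1, -1.0, 8.9]
grip_width: 0.0118
gripper_force: 60.2
```

```bash
python3 -c "from h import *;ang()"
```

```text
t 8.75 keeper -1.0163736955529554 0.24398557263498738 lever 0.6035581037335893 0.10134199279276405 tool y deg 131.39023933053463 F [-6.1 -1.   8.9] F tool [ 5.3  3.3 -8.9] z 0.07629147575244725 0.011824360570376715 q [ 0.17  0.45 -0.14  2.09  0.11  0.6   2.25]
```

Emit:
{"api": "arm_command", "payload": {"rows": [{"fingers":-1,"x":0.0,"y":-0.0088,"z":-0.0005,"ax":0,"ay":0,"az":-5.04},{"fingers":-1,"x":0.0,"y":-0.0088,"z":0,"ax":0,"ay":0,"az":-5.04},{"fingers":-1,"x":0.0,"y":-0.0088,"z":0,"ax":0,"ay":0,"az":-5.04},{"fingers":-1,"x":0,"y":0,"z":0,"ax":0,"ay":0,"az":0},{"fingers":-1,"x":0,"y":0,"z":0,"ax":0,"ay":0,"az":0},{"fingers":-1,"x":0,"y":0,"z":0,"ax":0,"ay":0,"az":0}]}}

```text
clock: 9.25
tcp_pos: [0.5132, -0.1078, 0.0763]
orientation: [-1.485, 2.768, -0.001]
contact_force: [-4.3, 2.2, 6.8]
grip_width: 0.012
gripper_force: 59.9
```

```bash
python3 -c "from h import *;ang()"
```

```text
t 9.25 keeper -1.1130036019740022 0.25245554775298806 lever 0.8549809354130833 0.10143926643763136 tool y deg 146.42359564797587 F [-4.3  2.2  6.8] F tool [ 0.5  4.8 -6.8] z 0.07630512051198085 0.011985560694410976 q [ 0.25  0.48 -0.2   2.04  0.16  0.63  2.5 ]
```

Emit:
{"api": "arm_command", "payload": {"rows": [{"fingers":-1,"x":0,"y":-0.002,"z":0,"ax":0,"ay":0,"az":0},{"fingers":-1,"x":0,"y":-0.0015,"z":0,"ax":0,"ay":0,"az":0},{"fingers":-1,"x":0,"y":0,"z":0,"ax":0,"ay":0,"az":0},{"fingers":-1,"x":0,"y":0,"z":0,"ax":0,"ay":0,"az":0},{"fingers":-1,"x":0,"y":0,"z":0,"ax":0,"ay":0,"az":0},{"fingers":-1,"x":0,"y":0,"z":0,"ax":0,"ay":0,"az":0},{"fingers":-1,"x":0,"y":0,"z":0,"ax":0,"ay":0,"az":0},{"fingers":-1,"x":0,"y":0,"z":0,"ax":0,"ay":0,"az":0}]}}

```text
clock: 9.92
tcp_pos: [0.515, -0.109, 0.0763]
orientation: [1.486, -2.767, -0.001]
contact_force: [-6.4, 3.0, 10.0]
grip_width: 0.0116
gripper_force: 60.2
```

```bash
python3 - <<'E'
from h import *
ang();f=r.grab_frame('wrist');save('w4.png',f)
for c in ['orange','red']:
  for s,ce in blobs(f,c): print(c,s,ce.round(),onz(f,*ce,.068).round(4))
E
```

```text
t 9.9167 keeper -1.1213899998016732 0.25299436450423296 lever 0.8765402102620312 0.1014338276613793 tool y deg 146.4918213121866 F [-6.4  3.  10. ] F tool [ 1.   7.  -9.9] z 0.07626355868982457 0.011612448756885718 q [ 0.25  0.48 -0.2   2.03  0.16  0.64  2.5 ]
red [ 264  248   28   61 1437] [278. 279.] [ 0.5137 -0.1108  0.068 ]
```

View pics/w4.png

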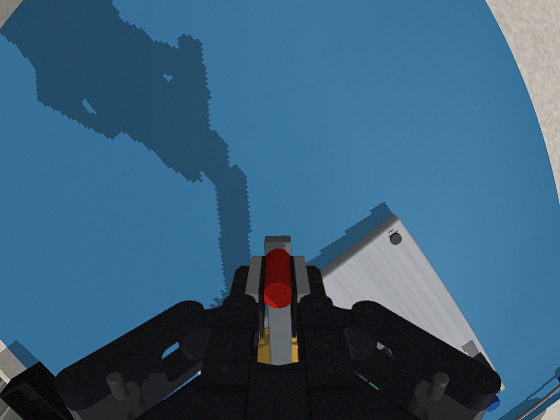

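The red knob is gripped at (278,279) and the lever arm lines up with the tool. The measured lever angle is 0.877 rad, and the keeper knob position in the earlier view gives about 0 rad. Handing in.

```bash
python3 -c "
from h import *
ang();print(r.hand_in())"
```

```text
t 9.9667 keeper -1.1214228102574921 0.2529993790607774 lever 0.8766315873169157 0.10143668068745147 tool y deg 146.49218253603416 F [-6.7  4.   9.9] F tool [ 0.4  7.8 -9.9] z 0.07625348647843716 0.011733914385637551 q [ 0.25  0.48 -0.2   2.03  0.16  0.64  2.5 ]
the job is handed in; nothing more can be done
None
```

The job is handed in at about 10 s on the robot's clock: the keeper bar is shut against its stop, and the gripper is holding the clamp lever at the fourth click (measured 0.877 rad, nominal 0.88); no verdict was returned, and I did not measure the other bench items again at the end.

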